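# Load a sample disc into its recess and close the hold-down slide

### The arm

A 7-joint arm with a two-finger parallel gripper is mounted at the origin on the work surface. World frame = base frame: x ahead of the robot, y to its left, z up, the work surface at z = 0. Lengths are in m, angles in rad, forces in N, time in s.
With the tool pointing down it reaches from about 0.4 to 0.925 m from the base axis. Payload 5.6 kg.
Tool frame: the origin (TCP) lies where the fingers leave the gripper's body, on its centre line; the fingertips stand 73 mm ahead of it and the grasp point (between the pads) lies 54 mm ahead of it; x points along the fingers, y is the direction in which the jaws open and shut, and the axes are right-handed (so a half turn about x gives the same grasp; the last joint's range is limited). The gripper opens to 85 mm and grips with 20 to 120 N. Pads are 22 mm wide; open, the fingers measure 114 mm over their backs; the gripper's body (76 mm by 85 mm) begins 54 mm behind the grasp point. The pads swing forward as they close: fully open they stand 13 mm farther back than shut.
Start: joints at [-1.344, 0.468, -0.012, 1.603, 0.006, 1.071, -0.056], TCP at [0.173, 0.626, 0.304] pointing down, gripper open.
Joint ranges: [-2.53, 2.53], [-0.31, 2.02], [-1.57, 1.55], [0.28, 2.44], [-1.29, 4.43], [0.15, 1.84], [-2.92, 2.92]. Speed limits (rad/s): [2.57, 2.57, 3.14, 3.14, 3.14, 3.14, 3.14].

### API

Orientations are given as a 3x3 rotation matrix whose columns are the frame's x, y, z axes.
In Python, from bench import * gives the robot as it stands.
- The arm moves only by the tool play_rows, never from a script. Its argument "motion" is text: rows parted by semicolons, each of 6 numbers parted by spaces: the shift along the tool's x, y, z in mm, then the turn, a rotation vector about the tool's x, y, z in rad. A call has exactly 5 rows; each row shifts and turns the commanded pose from where the row before left it, along the tool's axes as they then stand; what a row does not reach is not made up. A row lasts 1/12 s, in which the tool goes at most 41.7 mm and 7.16 degrees, less where a joint would pass 70% of its speed; a pose out of reach is approached as far as the arm can. A call is refused whole if a number of a shift passes 41.7 or a number of a turn 0.125, either way. A call with a gripper value outside its range is refused whole. "hand" is the opening, from -1 (shut) to 1 (fully open), set as the call begins (left out, the last holds). The fingers move at their own pace and stop on an object; "grip_force" is the grip in N (left out, the last holds). Time passes only in rows, so rows that do not move let the fingers close, or fill a call up. It gives the time, the measured TCP pose, the force and the opening at its end, in the units of the state.
- get_state(): the state, without advancing time (a new reading comes with each control period).
- grab_frame(name): name is "side" or "top"; returns a dict with "frame" (400x640x3 uint8, red, green, blue), "range_z" (400x640 float32, m along the optical axis (not along the pixel's ray), 0 where there is no reading), "fx", "fy", "cx", "cy" (pixels), "rvec" (rotation vector, rad) and "tvec" (3), from world to camera coordinates, as OpenCV has them. Camera axes: x right, y down, z forward; pixel columns grow to the right and rows downward; lengths in m; the calibration is good to about 2 mm. A picture is of the moment at which its call begins.
- job_done(): hands the job in, once; it reports no verdict.
Trained networks look in a picture, given as the dict that the camera call returned (one of the last four; its "shot" number tells which), for a name from the list of things; names that differ only in an ending like _2 or _b are one class to them, and where a whole thing is asked for, a point or a joint stands for the part that bears it (a point fixed in the world has none). Each returns a list of dicts, best first, with "score" (0 to 1); they miss things now and then, are a little off and sometimes report something else, mostly with a low value. They report only what shows in the picture. A call takes as long as a camera call. They do not tell look-alikes from the thing itself.
- recognise(picture, name): "centre" ([x, y, z] in m, in the coordinates of the camera as it stood for that picture, good to about 4 mm: the middle of the surface that is visible of it).
- cut_out(picture, name): "region" (400x640 bool, what is visible of it).
- spot_point(picture, name): "centre" ([x, y, z] in m, in the coordinates of the camera as it stood for that picture, good to about 4 mm: a listed point, or the origin of a listed thing).
The state is a dict: "clock": time; "joints": joint angles; "joint_vel": joint speeds; "tau": joint torques, N m; "tool_pos": TCP position; "tcp_rot": TCP orientation; "force": force on the tool from outside, world axes, zero at the start; "moment": the same for the moment, N m; "grip_width": opening from 0.0 (shut) to 1.0 (fully open).
Only numpy, scipy, OpenCV 4.12 (cv2) and the standard library are available. Lean on these libraries where they do the work, as an engineer would, in place of code of your own. Each camera call takes 0.05 s, during which the arm holds its last target.

### The job

Load the measuring plate: with the fingertips, push the loose disc with the orange-red face across the aluminium plate until it drops into the round recess and lies flat and flush in it, then push the black tab of the hold-down slide all the way home, so that the slide covers the disc's edge. Only push: do not lift the disc or carry it. Leave the white-faced disc, the vials and the other loose things undisturbed.

Things in the scene. Friction and masses are not known exactly. Their poses are not given: they have to be found in the camera images.
- plate: Fixed aluminium plate lying on the bench, 160 mm (its x) by 250 mm (its y) by 30 mm high; origin at the centre of its underside, z up. Its flat top, 30 mm above the bench, carries the round recess, the slide, both discs (one on the +y side of the recess, the other on the -y side) and two vials. Its x axis points the way the slide closes.
- recess (a point): Centre of the mouth of the round recess, level with the plate's top, 35 mm from the plate's origin along the plate's +x (axes as the plate's). The recess is 40 mm in diameter and 10 mm deep with a flat floor: the disc fits with 2 mm to spare all round and then lies flush with the plate.
- sample_center (a point): Centre (half-way up) of the loose sample disc to be loaded: blue, 36 mm in diameter, 10 mm thick, about 30 g, with an orange-red round face on top. It starts lying flat on the plate's top, its centre 60 to 80 mm along the plate's +y or -y from the recess and within 12 mm of it along the plate's x; it slides with ordinary friction.
- blank_center (a point): Centre (half-way up) of the second loose disc: the same size and blue, but with a white face. It lies on the plate on the other side of the recess and stays there.
- tab (a point): Middle of the rear (-x) face, the one to push on, of the black upright tab on the brass-coloured hold-down slide. Tab: 32 mm wide (plate's y), 6 mm thick, 28 mm high; this point is 21 mm above the plate's top, the tab's upper edge 35 mm. The slide's flat strip, 40 mm wide, reaches 40 mm ahead of this face and 22 mm behind it; it lies 2 to 7 mm above the plate's top, between guides 10 mm high.
- holddown (a joint): Travel of the hold-down slide in m along the plate's +x: 0 to 0.006 at the start (open, front edge 40 to 46 mm short of the recess centre), 0.044 fully home against its stop (front edge 2 mm short of the recess centre, over the disc). It moves with about 1.5 N of friction and stays where it is left.
- vial_a: Blue-capped glass vial, 23 mm in diameter and 51 mm tall, origin at the centre of its underside, upright; stands on the plate, on its +y side towards the plate's -x edge.
- vial_b: Blue-capped glass vial, 23 mm in diameter and 51 mm tall, origin at the centre of its underside, upright; stands on the plate, on its -y side towards the plate's -x edge.
- vial_c: Blue-capped glass vial, 23 mm in diameter and 51 mm tall, origin at the centre of its underside, upright; stands on the bench to the left.
- vial_d: Blue-capped glass vial, 23 mm in diameter and 51 mm tall, origin at the centre of its underside, upright; stands on the bench to the right.
- jar: Amber jar with black lid, 70 mm in diameter, 85 mm tall, on the bench to the left; origin at the centre of its underside.
- dish: White ceramic dish, 90 mm across, 30 mm high, on the bench to the right; origin at the centre of its underside.
- spatula: Narrow steel laboratory spatula with a blue grip, 163 mm long, lying on the bench beyond the plate; origin at its underside near the middle.
- sample: The same sample disc, given at the centre of its underside.
There are look-alikes about, which are no part of the job. What is shaped like the sample but turquoise or yellow is not meant.

How it is judged:
By the outcome, as a careful person would: the job done as asked, in the order asked, and still so for the second after the job is handed in, with the robot touching nothing.
It also fails if it takes over 45 s, if anything falls off the work surface, if the arm or the gripper's body presses on something with over 40 N, if the wrist force passes 120 N, or if a joint passes its speed limit or range.

## Working session

There is one attempt and no reset: what is moved stays moved. The work goes in short steps, Python scripts to look and compute and a tool call to move; the robot and the scene stay as the last step left them, time stands still between calls to the robot, and variables do not carry over. Pictures are saved under pics/ and viewed, and the job is handed in when it is done.

Besides the shell and the picture viewer there is one more tool, called as name(argument=value, ...) on one line, values as JSON. play_rows: Moves the arm, as the interface text tells. Its arguments: {"type":"object","properties":{"motion":{"type":"string"},"hand":{"type":"number"},"grip_force":{"type":"number"}},"required":["motion"]}

```bash
mkdir -p pics; ls; cat > h.py <<'E'
from bench import *
import numpy as np, cv2
def w2c(p):
    R=cv2.Rodrigues(np.array(p["rvec"],float))[0]; return R,np.array(p["tvec"],float).ravel()
def toworld(p,c):
    R,t=w2c(p); return R.T@(np.asarray(c,float)-t)
def pix(p,X):
    R,t=w2c(p); c=R@np.asarray(X,float)+t; return np.array([p["fx"]*c[0]/c[2]+p["cx"],p["fy"]*c[1]/c[2]+p["cy"]])
def cloud(p):
    z=p["range_z"].astype(float); v,u=np.mgrid[:z.shape[0],:z.shape[1]]
    P=np.stack([(u-p["cx"])/p["fx"]*z,(v-p["cy"])/p["fy"]*z,z],-1)
    R,t=w2c(p); return (P-t)@R
def onplane(p,u,v,h):
    R,t=w2c(p); d=R.T@np.array([(u-p["cx"])/p["fx"],(v-p["cy"])/p["fy"],1.]); o=-R.T@t
    return o+d*(h-o[2])/d[2]
def save(p,n): cv2.imwrite("pics/"+n,cv2.cvtColor(p["frame"],cv2.COLOR_RGB2BGR))
E
python3 - <<'E'
from h import *
s=get_state(); print({k:np.round(v,3).tolist() for k,v in s.items()})
import pickle
for n in("top","side"):
    p=grab_frame(n); save(p,n+"0.png"); pickle.dump(p,open(n+"0.pkl","wb"))
    print(n,p["fx"],p["cx"],p["cy"],"cam",toworld(p,[0,0,0]))
    for k in("sample_center","blank_center","recess","tab","plate","vial_a","vial_c"):
        try:
            print(k,[(np.round(toworld(p,r["centre"]),4).tolist(),pix(p,toworld(p,r["centre"])).round().tolist(),round(r["score"],2)) for r in spot_point(p,k)[:4]])
        except Exception as e: print(k,e)
E
```

```text
pics
{'clock': 0.0, 'joints': [-1.344, 0.468, -0.012, 1.604, 0.006, 1.071, -0.056], 'joint_vel': [0.0, 0.001, -0.001, -0.002, -0.001, 0.0, -0.002], 'tau': [-0.0, -53.239, 0.021, -25.13, 0.011, 0.008, -0.0], 'tool_pos': [0.173, 0.626, 0.303], 'tcp_rot': [[-0.0, 0.267, 0.964], [-0.002, 0.964, -0.267], [-1.0, -0.002, 0.0]], 'force': [-0.244, -0.533, -0.184], 'moment': [-0.053, 0.022, -0.005], 'grip_width': 1.002}
top 395.77655494009105 322.71931678265037 203.67373478579927 cam [ 0.5153191  -0.00139464  1.14444428]
sample_center [([0.4913, -0.0091, 0.0524], [333.0, 258.0], 0.65), ([0.7007, -0.1109, 0.0095], [366.0, 184.0], 0.61), ([0.5774, -0.0611, 0.0354], [351.0, 227.0], 0.57), ([0.5859, -0.1973, 0.0068], [398.0, 223.0], 0.57)]
blank_center [([0.565, 0.0772, 0.0384], [301.0, 232.0], 0.58), ([0.4721, 0.0777, 0.0302], [302.0, 266.0], 0.48)]
recess [([0.581, 0.0047, 0.0292], [327.0, 226.0], 0.83), ([0.514, -0.1047, 0.0354], [367.0, 249.0], 0.6)]
tab []
plate [([0.5396, -0.0012, 0.0015], [330.0, 241.0], 0.6)]
vial_a [([0.5253, 0.3325, 0.0029], [214.0, 249.0], 0.49), ([0.5107, -0.3208, 0.00
[... 751 characters left out ...]
151.0], 0.2)]
recess [([0.5821, 0.0007, 0.0301], [334.0, 212.0], 0.76), ([0.5195, 0.3344, -0.0017], [316.0, 325.0], 0.52), ([0.5034, -0.3173, 0.0022], [386.0, 168.0], 0.47)]
tab [([0.5001, -0.0099, 0.0513], [366.0, 210.0], 0.5)]
plate [([0.5398, -0.0021, 0.0041], [349.0, 223.0], 0.96)]
vial_a [([0.4669, 0.0755, 0.0288], [371.0, 240.0], 0.76), ([0.5241, 0.334, 0.0008], [314.0, 324.0], 0.66), ([0.509, -0.1013, 0.0317], [370.0, 196.0], 0.43), ([0.5034, -0.319, 0.0018], [386.0, 168.0], 0.41)]
vial_c [([0.4669, 0.0755, 0.0288], [371.0, 240.0], 0.76), ([0.5241, 0.334, 0.0008], [314.0, 324.0], 0.66), ([0.509, -0.1013, 0.0317], [370.0, 196.0], 0.43), ([0.5034, -0.319, 0.0018], [386.0, 168.0], 0.41)]
```

```bash
python3 - <<'E'
from h import *
import pickle
for n,(a,b,c,d) in {"top":(170,300,250,420),"side":(150,270,250,420)}.items():
    p=pickle.load(open(n+"0.pkl","rb")); im=cv2.cvtColor(p["frame"],cv2.COLOR_RGB2BGR)
    cv2.imwrite(f"pics/{n}_c0.png",cv2.resize(im[a:b,c:d],None,fx=4.5,fy=4.5,interpolation=cv2.INTER_CUBIC))
E
```

```text
(no output)
```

View pics/top0.png

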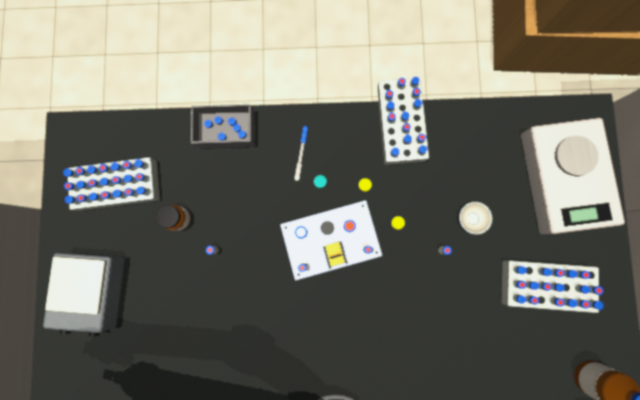

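View pics/side0.png

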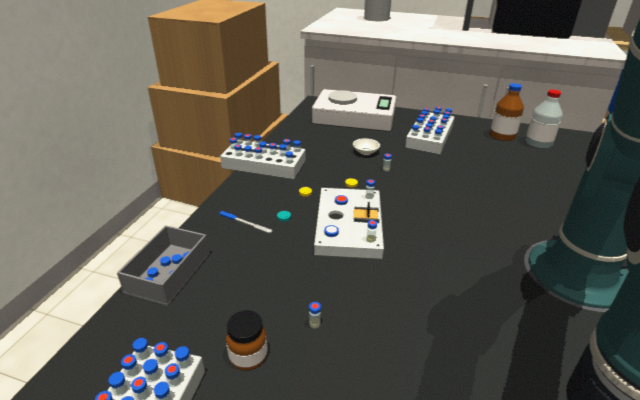

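```bash
sleep 1
```

```text
(no output)
```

View pics/top_c0.png

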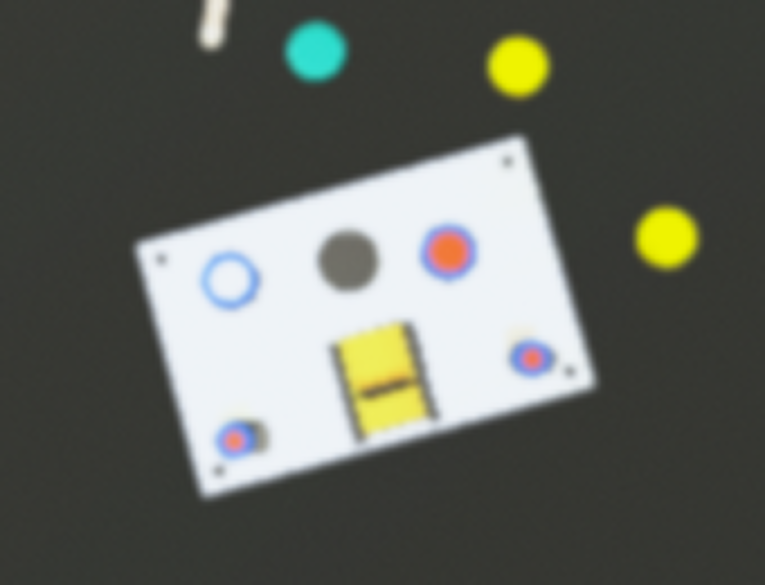

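View pics/side_c0.png

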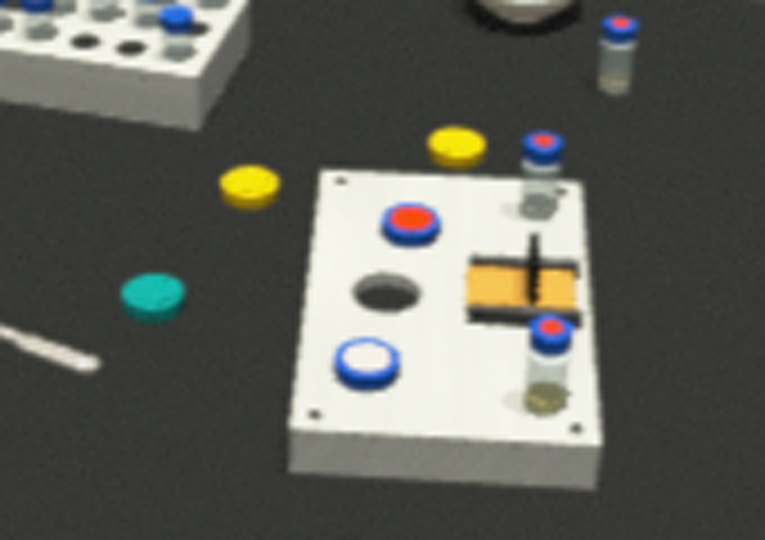

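The pictures show the plate centred near top (330,241). These are the candidates for the sample:
- **Orange-red on a blue rim, on the plate:** top (349,226), side (341,200). This is the one described.
- **White-faced, on the plate:** top (301,232). This is the blank.
- **Turquoise, on the bench:** top (320,181). It is a look-alike.
- **Yellow, on the bench:** top (365,185) and (398,223). Both are look-alikes.

The enlarged crops confirm the choice. Next I'll measure precisely.

```bash
cat > meas.py <<'E'
from h import *
def blob(m,near,r=14):
    n,l,st,ce=cv2.connectedComponentsWithStats(m.astype(np.uint8))
    c=[(np.hypot(*(ce[i]-near)),i) for i in range(1,n) if st[i,4]>8]
    d,i=min(c); return ce[i],st[i,4]
def measure(p,near_s,near_r):
    f=p["frame"].astype(int); R,G,B=f[...,0],f[...,1],f[...,2]
    out={}
    out["sample"]=blob((R>150)&(R-B>60)&(G<150),near_s)
    return out
E
python3 - <<'E'
from meas import *
import pickle
for n,ns in {"top":(349,226),"side":(341,200)}.items():
    p=pickle.load(open(n+"0.pkl","rb")); f=p["frame"].astype(int);R,G,B=f[...,0],f[...,1],f[...,2]
    c,a=blob((R>150)&(R-B>60)&(G<150),ns); W=onplane(p,*c,0.04); print(n,"sample",c,a,W)
    # plate mask
    C=cloud(p); 
    # white disc
    bl=(B-R>50)
    nb=(301,232) if n=="top" else (331,231)
    m=np.zeros_like(bl); m[int(nb[1])-9:int(nb[1])+9,int(nb[0])-11:int(nb[0])+11]=1
    ys,xs=np.nonzero(bl&m); (cx,cy),ax,an=cv2.fitEllipse(np.c_[xs,ys].astype(np.float32)) if 0 else cv2.minEnclosingCircle(np.c_[xs,ys].astype(np.float32))+(0,)
    print("blank",cx,cy,onplane(p,cx,cy,.038))
    # recess: dark blob inside plate
    g=f.sum(2)
    nr=(327,228) if n=="top" else (336,215)
    m=np.zeros_like(bl); m[nr[1]-9:nr[1]+9,nr[0]-10:nr[0]+10]=1
    c,a=blob((g<570)&m,nr); print("recess",c,a,onplane(p,*c,.03))
    # plate outline
    pm=((g>560)).astype(np.uint8); k,l,st,ce=cv2.connectedComponentsWithStats(pm)
    i=l[240,315] if n=="top" else l[235,350]
    cn,_=cv2.findContours((l==i).astype(np.uint8),cv2.RETR_EXTERNAL,cv2.CHAIN_APPROX_NONE)
    q=cv2.convexHull(max(cn,key=cv2.contourArea)); 
    if n=="top":
        X=np.array([onplane(p,*u,.03)[:2] for u in q[:,0]]).astype(np.float32)
        (c,s,a)=cv2.minAreaRect(X*1000); print("rect",c,s,a)
        for pt in cv2.boxPoints((c,s,a)): print(pt)
    for y0,x0 in ([(226,349),(232,301),(228,327),(215,330)] if n=="top" else [(200,341),(231,331),(212,336),(240,345)]):
        print("depth z",np.round(np.median(C[y0-1:y0+2,x0-1:x0+2].reshape(-1,3),0),4))
E
```

```text
top sample [349.36 225.5 ] 50 [ 0.58033348 -0.05702349  0.04      ]
blank 300.6980285644531 231.81683349609375 [0.56675598 0.07929799 0.038     ]
recess [326.94771242 227.47712418] 153 [0.57719209 0.0056674  0.03      ]
rect (543.18310546875, -3.0329742431640625) (160.06466674804688, 250.05825805664062) 14.005965232849121
[435.2702   98.90945]
[ 495.78998 -143.71472]
[ 651.096    -104.975395]
[590.57623 137.64877]
depth z [ 0.5789 -0.0559  0.0424]
depth z [0.566  0.0781 0.0422]
depth z [0.5762 0.0056 0.0214]
depth z [ 0.6121 -0.004   0.0307]
side sample [341. 198.] 39 [ 0.57907773 -0.05553493  0.04      ]
blank 331.0 229.5 [0.5656693  0.08066426 0.038     ]
recess [335.45614035 214.70175439] 114 [0.57538796 0.00847087 0.03      ]
depth z [ 0.5757 -0.0459  0.0403]
depth z [0.5636 0.0879 0.0396]
depth z [ 0.5801 -0.0131  0.0228]
depth z [0.5255 0.0984 0.0302]
```

Both views agree. The plate centre is (0.543,-0.003) with yaw 14.0°, and the outline measures 160×250 as stated. The recess is at (0.577,0.0055). The sample is at about (0.580,-0.0565), with its top near 0.041, so it sits at dx≈-12, dy≈-62 in plate axes. That means the push runs almost along world +y. I'll use a two-finger cradle with a 20 mm gap and the jaw axis across the push. Next is the approach plan.

```bash
cat > plan.py <<'E'
from h import *
def plan(targets,p=None,a=None):
    """targets: (x,y,z,yaw_deg_of_tool_y,nrows)"""
    s=get_state(); R=np.array(s["tcp_rot"])
    p=np.array(s["tool_pos"]) if p is None else np.array(p,float)
    a=np.arctan2(R[1,1],R[0,1]) if a is None else np.radians(a)
    print("from",p.round(4),np.degrees(a).round(2),"tilt",R[:,0].round(4))
    rows=[]
    for x,y,z,A,n in targets:
        A=np.radians(A); d=(np.array([x,y,z])-p)/n; da=(A-a)/n
        for i in range(n):
            tx=np.array([0,0,-1]);ty=np.array([np.cos(a),np.sin(a),0]);tz=np.array([np.sin(a),-np.cos(a),0])
            rows.append([d@tx*1000,d@ty*1000,d@tz*1000,-da]); p=p+d;a=a+da
    for i in range(0,len(rows),5):
        print("; ".join(f"{r[0]:.1f} {r[1]:.1f} {r[2]:.1f} {r[3]:.4f} 0 0" for r in rows[i:i+5]))
E
python3 -c "
from plan import *
plan([(.45,.40,.28,45,10),(.5824,-.100,.16,2.8,15)])"
```

```text
from [0.1733 0.6265 0.3039] 74.54 tilt [ 0.  0. -1.]
2.4 -14.5 32.7 0.0516 0 0; 2.4 -12.7 33.4 0.0516 0 0; 2.4 -11.0 34.0 0.0516 0 0; 2.4 -9.2 34.5 0.0516 0 0; 2.4 -7.4 35.0 0.0516 0 0
2.4 -5.6 35.3 0.0516 0 0; 2.4 -3.8 35.6 0.0516 0 0; 2.4 -2.0 35.7 0.0516 0 0; 2.4 -0.1 35.8 0.0516 0 0; 2.4 1.7 35.7 0.0516 0 0
8.0 -17.3 29.8 0.0491 0 0; 8.0 -15.8 30.6 0.0491 0 0; 8.0 -14.3 31.4 0.0491 0 0; 8.0 -12.8 32.0 0.0491 0 0; 8.0 -11.2 32.6 0.0491 0 0
8.0 -9.6 33.1 0.0491 0 0; 8.0 -7.9 33.6 0.0491 0 0; 8.0 -6.3 33.9 0.0491 0 0; 8.0 -4.6 34.2 0.0491 0 0; 8.0 -2.9 34.4 0.0491 0 0
8.0 -1.2 34.5 0.0491 0 0; 8.0 0.5 34.5 0.0491 0 0; 8.0 2.2 34.4 0.0491 0 0; 8.0 3.8 34.3 0.0491 0 0; 8.0 5.5 34.0 0.0491 0 0
```

play_rows(motion="2 -14.5 32.5 0.052 0 0; 2 -12.5 33.5 0.052 0 0; 2 -11 34 0.052 0 0; 2 -9 34.5 0.052 0 0; 2 -7.5 35 0.052 0 0", hand=-0.53, grip_force=40)

```text
clock: 1.22
tool_pos: [0.3126, 0.5124, 0.294]
tcp_rot: [[0.0, 0.507, 0.862], [0.0, 0.862, -0.507], [-1.0, 0.0, 0.0]]
force: [0.6, -0.0, -0.3]
grip_width: 0.301
```

play_rows(motion="2 -5.5 35.5 0.052 0 0; 2 -4 35.5 0.052 0 0; 2 -2 35.5 0.052 0 0; 2 0 36 0.052 0 0; 2 2 35.5 0.052 0 0")

```text
clock: 1.63
tool_pos: [0.451, 0.3989, 0.2841]
tcp_rot: [[0.0, 0.712, 0.702], [0.0, 0.702, -0.712], [-1.0, 0.001, -0.0]]
force: [0.9, 1.6, 0.2]
grip_width: 0.24
```

play_rows(motion="8 -17.5 30 0.049 0 0; 8 -16 30.5 0.049 0 0; 8 -14.5 31.5 0.049 0 0; 8 -13 32 0.049 0 0; 8 -11 32.5 0.049 0 0")

```text
clock: 2.05
tool_pos: [0.493, 0.2313, 0.2438]
tcp_rot: [[0.0, 0.861, 0.509], [0.0, 0.509, -0.861], [-1.0, 0.001, -0.0]]
force: [0.4, 0.9, -0.6]
grip_width: 0.237
```

play_rows(motion="8 -9.5 33 0.049 0 0; 8 -8 33.5 0.049 0 0; 8 -6.5 34 0.049 0 0; 8 -4.5 34 0.049 0 0; 8 -3 34.5 0.049 0 0")

```text
clock: 2.47
tool_pos: [0.5363, 0.0647, 0.2038]
tcp_rot: [[0.001, 0.959, 0.285], [0.0, 0.285, -0.959], [-1.0, 0.001, -0.0]]
force: [1.3, -0.2, -0.0]
grip_width: 0.233
```

```bash
python3 -c "
from plan import *
print(get_state()['grip_width'])
plan([(.5824,-.100,.16,2.8,5)])"
```

```text
0.23269371792813417
from [0.5363 0.0647 0.2038] 16.55 tilt [ 8.e-04  4.e-04 -1.e+00]
8.8 -0.6 34.2 0.0480 0 0; 8.8 1.1 34.2 0.0480 0 0; 8.8 2.7 34.1 0.0480 0 0; 8.8 4.4 33.9 0.0480 0 0; 8.8 6.0 33.7 0.0480 0 0
```

play_rows(motion="9 -0.5 34 0.048 0 0; 9 1 34 0.048 0 0; 9 2.5 34 0.048 0 0; 9 4.5 34 0.048 0 0; 8 6 33.5 0.048 0 0")

```text
clock: 2.88
tool_pos: [0.5825, -0.0995, 0.1595]
tcp_rot: [[0.0, 0.999, 0.049], [0.0, 0.049, -0.999], [-1.0, 0.0, -0.0]]
force: [0.2, 0.5, 1.3]
grip_width: 0.234
```

```bash
python3 - <<'E'
from plan import *
plan([(.5824,-.100,.11,2.8,5)])
p=grab_frame("side"); save(p,"side1.png"); im=cv2.imread("pics/side1.png")
cv2.imwrite("pics/side1c.png",cv2.resize(im[120:270,250:450],None,fx=4,fy=4,interpolation=cv2.INTER_CUBIC))
E
```

```text
from [ 0.5825 -0.0995  0.1595] 2.8 tilt [ 2.e-04  2.e-04 -1.e+00]
9.9 -0.0 0.1 0.0000 0 0; 9.9 -0.0 0.1 0.0000 0 0; 9.9 -0.0 0.1 0.0000 0 0; 9.9 -0.0 0.1 0.0000 0 0; 9.9 -0.0 0.1 0.0000 0 0
```

View pics/side1c.png

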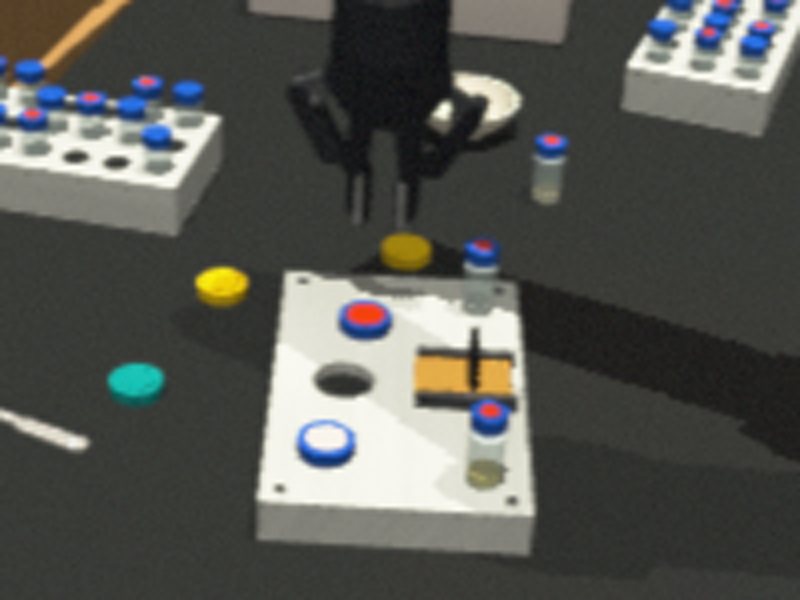

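The fingertips stand behind the sample in line with the recess, and nothing has been disturbed. The linkage's outer knuckles are about 75 mm above the tips and the vial tops will be about 48 mm above them, so vial_b is cleared. I'll descend.

play_rows(motion="10 0 0 0 0 0; 10 0 0 0 0 0; 10 0 0 0 0 0; 10 0 0 0 0 0; 8.5 0 0 0 0 0")

```text
clock: 3.35
tool_pos: [0.5818, -0.0962, 0.11]
tcp_rot: [[-0.001, 0.999, 0.053], [0.001, 0.053, -0.999], [-1.0, -0.001, -0.001]]
force: [-1.1, -0.5, 0.4]
grip_width: 0.236
```

play_rows(motion="1 0 0 0 0 0; 1 0 0 0 0 0; 1 0 0 0 0 0; 1 0 0 0 0 0; 0.5 0 0 0 0 0")

```text
clock: 3.77
tool_pos: [0.5825, -0.098, 0.1073]
tcp_rot: [[0.001, 0.999, 0.051], [-0.0, 0.051, -0.999], [-1.0, 0.001, 0.0]]
force: [-0.3, 0.5, 0.7]
grip_width: 0.235
```

```bash
python3 - <<'E'
from meas import *
p=grab_frame("side"); save(p,"side2.png"); im=cv2.imread("pics/side2.png")
f=p["frame"].astype(int);R,G,B=f[...,0],f[...,1],f[...,2]
c,a=blob((R>150)&(R-B>60)&(G<150),(341,200)); print(c,a,onplane(p,*c,.04))
for dx in(-.0147,.0147): print(pix(p,[.5825+dx,-.0995,.033]))
cv2.imwrite("pics/side2c.png",cv2.resize(im[150:250,280:420],None,fx=5.5,fy=5.5,interpolation=cv2.INTER_CUBIC))
E
```

```text
[340.925 198.05 ] 40 [ 0.57920218 -0.0552396   0.04      ]
[349.19553129 192.41193307]
[338.91233501 190.51198913]
```

View pics/side2c.png

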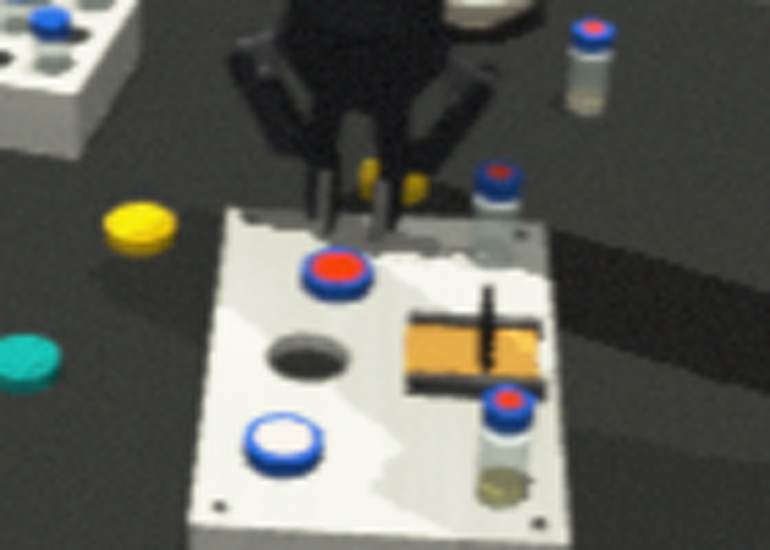

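play_rows(motion="0 0 -4 0 0 0; 0 0 -4 0 0 0; 0 0 -4 0 0 0; 0 0 -3 0 0 0; 0 0 -3 0 0 0")

```text
clock: 4.23
tool_pos: [0.5813, -0.0793, 0.1069]
tcp_rot: [[0.0, 0.999, 0.051], [0.0, 0.051, -0.999], [-1.0, 0.0, -0.0]]
force: [-0.0, -0.2, 1.0]
grip_width: 0.236
```

play_rows(motion="0 0 -3 0 0 0; 0 0 -3 0 0 0; 0 0 -3 0 0 0; 0 0 -3 0 0 0; 0 0 -3 0 0 0")

```text
clock: 4.65
tool_pos: [0.5805, -0.0648, 0.1069]
tcp_rot: [[0.0, 0.999, 0.051], [-0.0, 0.051, -0.999], [-1.0, 0.0, 0.0]]
force: [1.1, -0.4, 0.5]
grip_width: 0.232
```

```bash
cat > look.py <<'E'
import sys
from meas import *
tag=sys.argv[1]; near=(float(sys.argv[2]),float(sys.argv[3]))
print("state",np.round(get_state()["tool_pos"],4),np.round(get_state()["force"],2))
p=grab_frame("side"); im=cv2.cvtColor(p["frame"],cv2.COLOR_RGB2BGR)
f=p["frame"].astype(int);R,G,B=f[...,0],f[...,1],f[...,2]
try:
    c,a=blob((R>110)&(R-B>50)&(G<R*.6),near); W=onplane(p,*c,.04); W2=onplane(p,*c,.03); print("face",c,a,"h40",W.round(4),"h30",W2.round(4))
except Exception as e: print(e)
cv2.imwrite(f"pics/{tag}.png",cv2.resize(im[150:250,280:420],None,fx=5.5,fy=5.5,interpolation=cv2.INTER_CUBIC))
E
python3 look.py s3 339 205
```

```text
state [ 0.5805 -0.0648  0.1069] [ 1.06 -0.42  0.48]
face [339.26190476 201.38095238] 42 h40 [ 0.5791 -0.0387  0.04  ] h30 [ 0.5828 -0.0528  0.03  ]
```

View pics/s3.png

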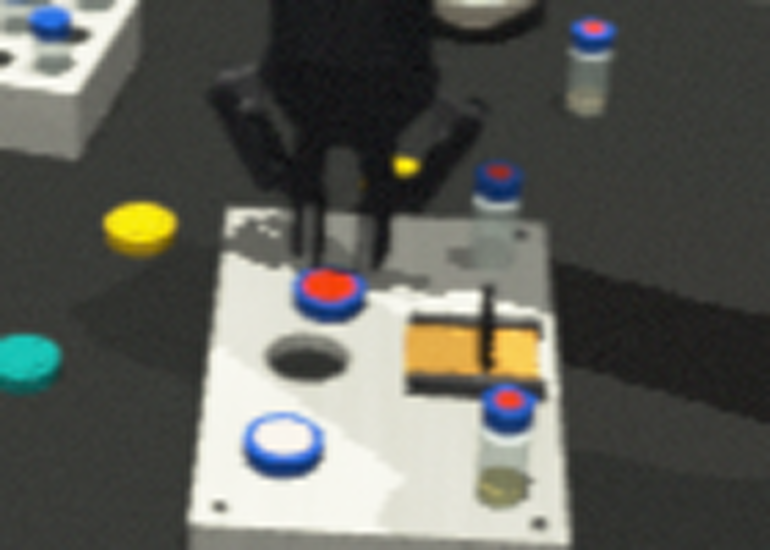

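The disc is nested between both fingertips at crop (330,288) and tracks the TCP at +26 mm, as predicted. I'll continue.

play_rows(motion="0 0 -3 0 0 0; 0 0 -3 0 0 0; 0 0 -3 0 0 0; 0 0 -3 0 0 0; 0 0 -3 0 0 0")

```text
clock: 5.12
tool_pos: [0.5797, -0.0497, 0.1069]
tcp_rot: [[-0.0, 0.999, 0.051], [0.0, 0.051, -0.999], [-1.0, -0.0, -0.0]]
force: [-0.3, -0.1, -0.8]
grip_width: 0.231
```

play_rows(motion="0 0 -2 0 0 0; 0 0 -2 0 0 0; 0 0 -2 0 0 0; 0 0 -2 0 0 0; 0 0 -2 0 0 0")

```text
clock: 5.53
tool_pos: [0.5792, -0.0399, 0.1069]
tcp_rot: [[0.0, 0.999, 0.051], [-0.0, 0.051, -0.999], [-1.0, 0.0, 0.0]]
force: [-0.6, -1.1, -0.6]
grip_width: 0.236
```

```bash
python3 look.py s4 338 209
```

```text
state [ 0.5792 -0.0399  0.1069] [-0.55 -1.1  -0.56]
face [337.25581395 206.6744186 ] 43 h40 [ 0.5773 -0.0136  0.04  ] h30 [ 0.581  -0.0274  0.03  ]
```

View pics/s4.png

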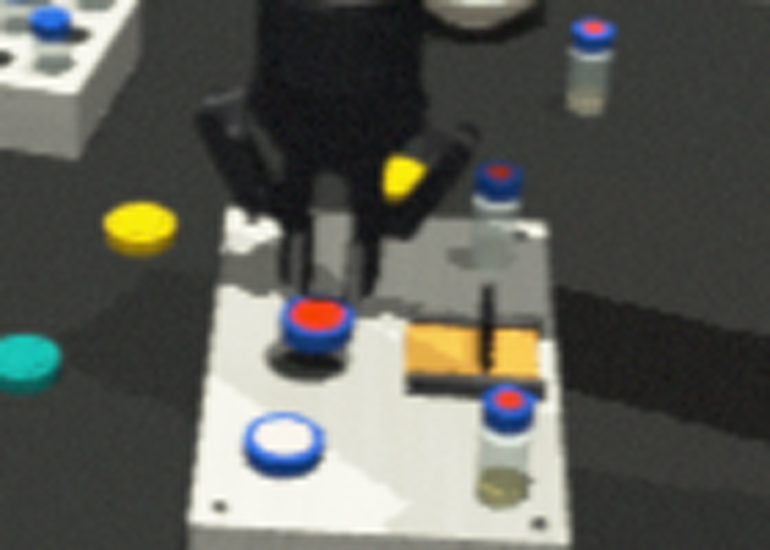

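The disc, at crop (317,322), is starting over the recess mouth at (307,357) and is lined up with it. I'll keep pushing slowly.

play_rows(motion="0 0 -2 0 0 0; 0 0 -2 0 0 0; 0 0 -2 0 0 0; 0 0 -2 0 0 0; 0 0 -2 0 0 0")

```text
clock: 6.0
tool_pos: [0.5787, -0.0299, 0.1069]
tcp_rot: [[0.0, 0.999, 0.051], [-0.0, 0.051, -0.999], [-1.0, 0.0, 0.0]]
force: [0.7, -0.6, -1.0]
grip_width: 0.237
```

play_rows(motion="0 0 -2 0 0 0; 0 0 -2 0 0 0; 0 0 -1 0 0 0; 0 0 -1 0 0 0; 0 0 0 0 0 0")

```text
clock: 6.42
tool_pos: [0.5784, -0.0237, 0.1068]
tcp_rot: [[-0.0, 0.999, 0.051], [0.0, 0.051, -0.999], [-1.0, -0.0, -0.0]]
force: [0.8, 0.4, 0.2]
grip_width: 0.237
```

```bash
python3 look.py s5 336 213
```

```text
state [ 0.5784 -0.0237  0.1068] [0.78 0.36 0.19]
face [335.53846154 211.55384615] 65 h40 [0.5754 0.0086 0.04  ] h30 [ 0.5791 -0.0048  0.03  ]
```

View pics/s5.png

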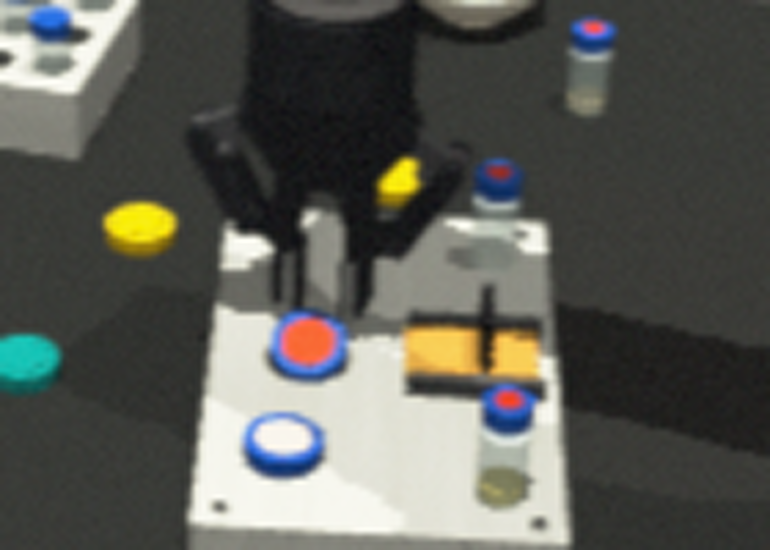

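The disc has tipped into the recess: its face is foreshortened less and the leading edge is down. I'll push the trailing edge over the rim.

play_rows(motion="0 0 -1 0 0 0; 0 0 -1 0 0 0; 0 0 -1 0 0 0; 0 0 -1 0 0 0; 0 0 0 0 0 0")

```text
clock: 6.88
tool_pos: [0.5782, -0.0198, 0.1069]
tcp_rot: [[-0.0, 0.999, 0.051], [0.0, 0.051, -0.999], [-1.0, -0.0, -0.0]]
force: [0.8, -0.0, -0.8]
grip_width: 0.239
```

```bash
python3 look.py s6 336 213
```

```text
state [ 0.5782 -0.0198  0.1069] [ 0.84 -0.02 -0.76]
face [335.11290323 212.40322581] 62 h40 [0.5754 0.0125 0.04  ] h30 [ 0.5791 -0.0009  0.03  ]
```

View pics/s6.png

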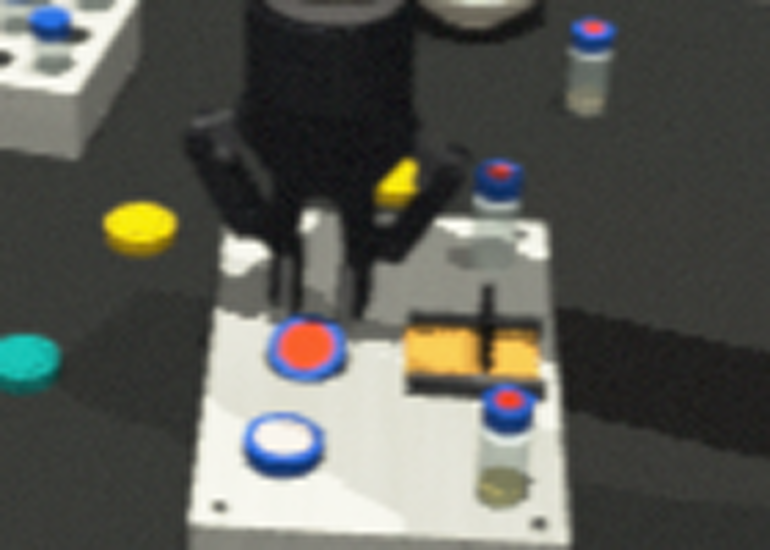

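play_rows(motion="0 0 -1 0 0 0; 0 0 -1 0 0 0; 0 0 -1 0 0 0; 0 0 0 0 0 0; 0 0 0 0 0 0")

```text
clock: 7.35
tool_pos: [0.5781, -0.017, 0.1069]
tcp_rot: [[0.0, 0.999, 0.051], [-0.0, 0.051, -0.999], [-1.0, 0.0, 0.0]]
force: [-0.3, -0.0, 0.1]
grip_width: 0.233
```

```bash
python3 look.py s7 336 213
```

```text
state [ 0.5781 -0.017   0.1069] [-0.3  -0.04  0.12]
face [335.015625 213.0625  ] 64 h40 [0.5749 0.0153 0.04  ] h30 [0.5785 0.002  0.03  ]
```

View pics/s7.png

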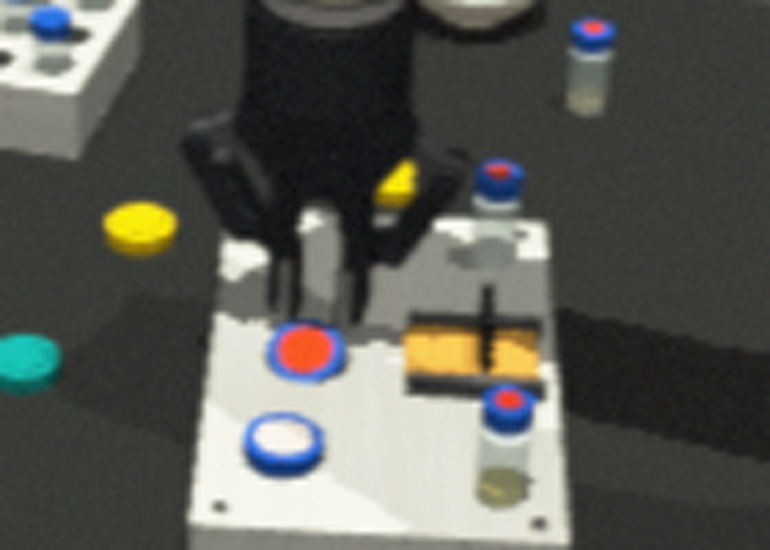

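play_rows(motion="0 0 -1 0 0 0; 0 0 -1 0 0 0; 0 0 -1 0 0 0; 0 0 0 0 0 0; 0 0 0 0 0 0")

```text
clock: 7.82
tool_pos: [0.5781, -0.0152, 0.1071]
tcp_rot: [[0.001, 0.999, 0.05], [-0.001, 0.05, -0.999], [-1.0, 0.001, 0.001]]
force: [0.2, -5.2, 0.9]
grip_width: 0.236
```

```bash
python3 look.py s8 336 213
```

```text
state [ 0.5781 -0.0152  0.1071] [ 0.16 -5.15  0.88]
face [334.96875 213.1875 ] 64 h40 [0.5748 0.0159 0.04  ] h30 [0.5784 0.0025 0.03  ]
```

View pics/s8.png

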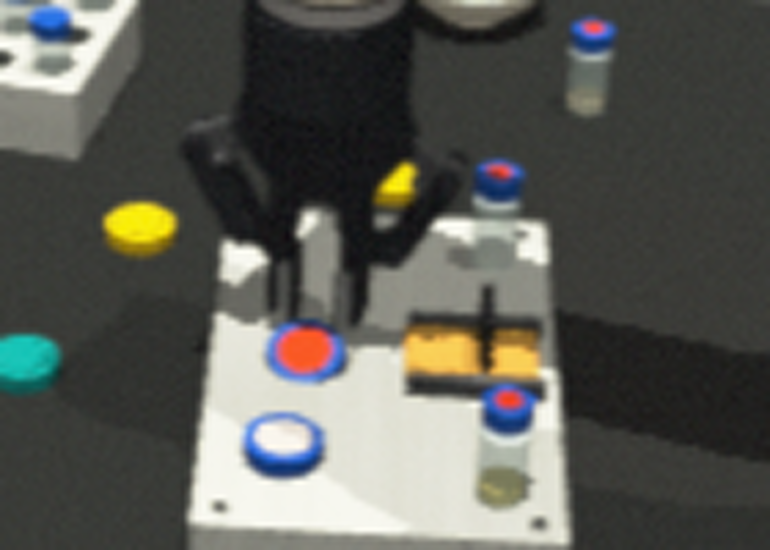

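The push force has risen to 5 N, so the disc seems to be wedged tilted against the far wall. I'll back off a little and look.

play_rows(motion="0 0 3 0 0 0; 0 0 3 0 0 0; 0 0 4 0 0 0; 0 0 4 0 0 0; 0 0 4 0 0 0")

```text
clock: 8.28
tool_pos: [0.5788, -0.032, 0.1068]
tcp_rot: [[-0.0, 0.999, 0.051], [0.001, 0.051, -0.999], [-1.0, -0.0, -0.001]]
force: [-0.4, 0.6, 0.8]
grip_width: 0.238
```

```bash
python3 look.py s9 336 213; python3 - <<'E'
from h import *
p=grab_frame("side");C=cloud(p)
for u,v in((335,213),): print(C[v-9:v+10:2,u,:].round(4))
t=grab_frame("top"); save(t,"t9.png"); im=cv2.imread("pics/t9.png")
cv2.imwrite("pics/t9c.png",cv2.resize(im[180:280,280:380],None,fx=6,fy=6,interpolation=cv2.INTER_CUBIC))
E
```

```text
state [ 0.5788 -0.032   0.1068] [-0.42  0.57  0.77]
face [335.3   213.925] 40 h40 [0.5731 0.0187 0.04  ] h30 [0.5767 0.0054 0.03  ]
[[ 5.903e-01 -3.800e-02  2.950e-02]
 [ 5.883e-01 -3.140e-02  2.780e-02]
 [ 5.854e-01 -2.150e-02  2.870e-02]
 [ 5.836e-01 -1.550e-02  2.670e-02]
 [ 5.792e-01 -3.000e-04  3.160e-02]
 [ 5.765e-01  9.000e-03  3.230e-02]
 [ 5.745e-01  1.570e-02  3.110e-02]
 [ 5.720e-01  2.410e-02  3.130e-02]
 [ 5.703e-01  2.970e-02  2.930e-02]
 [ 5.679e-01  3.810e-02  2.960e-02]]
```

View pics/s9.png

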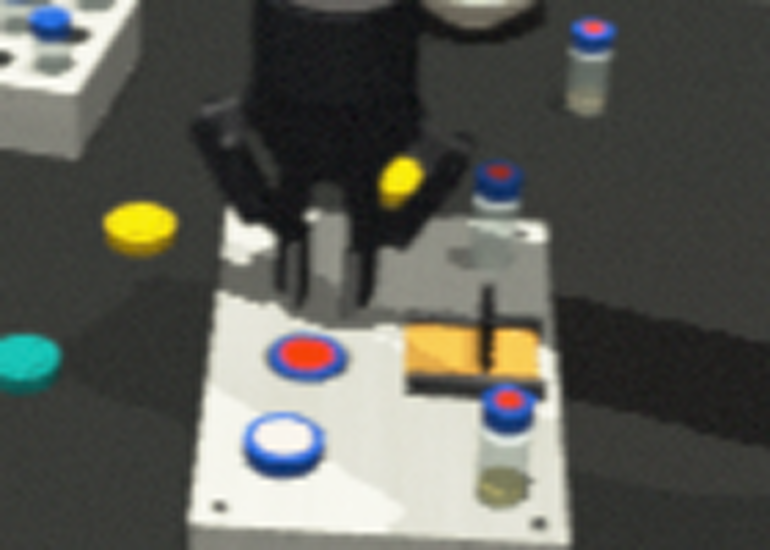

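View pics/t9c.png

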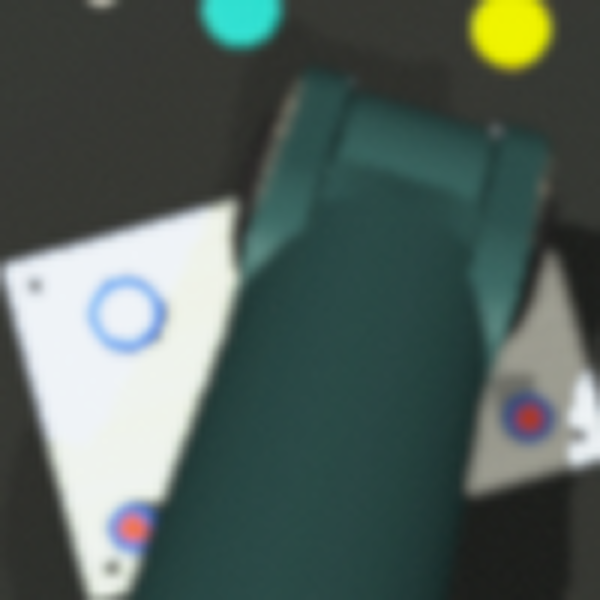

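After backing off, the disc dropped in. Its face now reads (0.5767,0.0054) on the plate's top level, within about 1 mm of the recess, and looks flat. I'll lift clear, shut the fingers, turn for the tab, and check the recess from above on the way.

play_rows(motion="-15 0 0 0 0 0; -20 0 0 0 0 0; -20 0 0 0 0 0; -20 0 0 0 0 0; -15 0 0 0 0 0", hand=-1)

```text
clock: 8.85
tool_pos: [0.5792, -0.0318, 0.1984]
tcp_rot: [[0.001, 0.999, 0.051], [0.0, 0.051, -0.999], [-1.0, 0.001, -0.0]]
force: [0.8, 0.2, -0.8]
grip_width: 0.003
```

```bash
python3 - <<'E'
from plan import *
plan([(.4714,-.0209,.195,-76,15)])
import pickle
for n,nb in(("top",(336,256)),("side",(366,210))):
    p=pickle.load(open(n+"0.pkl","rb")); g=p["frame"].astype(int).sum(2)
    c,s=np.array([.5432,-.003]),np.radians(14); X=np.array([np.cos(s),np.sin(s)]);Y=np.array([-X[1],X[0]])
    # line of the tab's upper edge
    ys,xs=np.nonzero(g[nb[1]-6:nb[1]+7,nb[0]-5:nb[0]+6]<330); 
    for v,u in zip(ys+nb[1]-6,xs+nb[0]-5):
        w=onplane(p,u,v,.065 if n=="top" else .055)[:2]-c
        if abs(w@Y)<.016 : print(n,u,v,g[v,u],(w@X*1000).round(1),(w@Y*1000).round(1))
E
```

```text
from [ 0.5792 -0.0318  0.1984] 2.93 tilt [ 1.3e-03  4.0e-04 -1.0e+00]
0.2 -7.1 -1.1 0.0918 0 0; 0.2 -7.2 -0.4 0.0918 0 0; 0.2 -7.2 0.2 0.0918 0 0; 0.2 -7.2 0.9 0.0918 0 0; 0.2 -7.1 1.5 0.0918 0 0
0.2 -6.9 2.2 0.0918 0 0; 0.2 -6.7 2.8 0.0918 0 0; 0.2 -6.4 3.4 0.0918 0 0; 0.2 -6.0 4.0 0.0918 0 0; 0.2 -5.6 4.5 0.0918 0 0
0.2 -5.2 5.0 0.0918 0 0; 0.2 -4.7 5.5 0.0918 0 0; 0.2 -4.2 5.9 0.0918 0 0; 0.2 -3.6 6.2 0.0918 0 0; 0.2 -3.1 6.5 0.0918 0 0
top 337 255 319 -45.8 -5.6
top 338 255 303 -46.5 -8.2
top 339 255 319 -47.3 -10.8
top 334 256 317 -46.2 2.9
top 335 256 314 -47.0 0.3
top 331 257 328 -46.6 11.4
top 332 257 309 -47.4 8.8
top 333 257 326 -48.1 6.2
side 368 204 216 -47.7 -15.9
side 368 205 177 -47.6 -11.4
side 369 205 305 -50.1 -11.6
side 368 206 164 -47.5 -6.9
side 369 206 290 -50.0 -7.1
side 367 207 246 -44.9 -2.3
side 368 207 118 -47.4 -2.5
side 369 207 177 -49.9 -2.7
side 361 208 214 -29.7 3.5
side 362 208 227 -32.2 3.2
side 363 208 223 -34.7 3.0
side 364 208 232 -37.2 2.8
side 365 208 251 -39.8 2.6
side 366 208 223 -42.3 2.4
side 367 208 137 -44.8 2.1
side 368 208 114 -47.3 1.9
side 369 208 164 -49.8 1.7
side 370 208 253 -52.4 1.5
side 371 208 295 -54.9 1.3
side 363 209 312 -34.7 7.4
side 364 209 281 -37.2 7.2
side 365 209 263 -39.7 7.0
side 366 209 215 -42.2 6.7
side 367 209 131 -44.7 6.5
side 368 209 71 -47.2 6.3
side 369 209 97 -49.7 6.1
side 370 209 204 -52.3 5.9
side 371 209 249 -54.8 5.6
side 367 210 173 -44.6 10.9
side 368 210 73 -47.1 10.6
side 369 210 180 -49.6 10.4
side 367 211 194 -44.6 15.2
side 368 211 79 -47.0 15.0
side 369 211 194 -49.5 14.7
```

The tab's rear face is at plate x≈-50 mm, y≈0, and both views agree, within the -45 to -51 expected. I'll turn and move behind it.

play_rows(motion="0 -7 -1 0.092 0 0; 0 -7 -0.5 0.092 0 0; 0 -7 0 0.092 0 0; 0 -7 1 0.092 0 0; 0 -7 1.5 0.092 0 0")

```text
clock: 9.27
tool_pos: [0.5433, -0.028, 0.1969]
tcp_rot: [[-0.0, 0.916, -0.402], [0.001, -0.402, -0.916], [-1.0, -0.0, -0.0]]
force: [-0.3, 0.1, 0.8]
grip_width: -0.003
```

play_rows(motion="0 -7 2 0.092 0 0; 0 -6.5 3 0.092 0 0; 0 -6.5 3.5 0.092 0 0; 0 -6 4 0.092 0 0; 0 -5.5 4.5 0.092 0 0")

```text
clock: 9.68
tool_pos: [0.5074, -0.0244, 0.1969]
tcp_rot: [[0.0, 0.642, -0.766], [0.001, -0.766, -0.642], [-1.0, -0.0, -0.0]]
force: [-0.7, -0.6, -0.1]
grip_width: -0.004
```

play_rows(motion="0 -5 5 0.092 0 0; 0 -4.5 5.5 0.092 0 0; 0 -4 6 0.092 0 0; 0 -3.5 6 0.092 0 0; 0 -3 6.5 0.092 0 0")

```text
clock: 10.1
tool_pos: [0.472, -0.0214, 0.1969]
tcp_rot: [[0.0, 0.235, -0.972], [0.001, -0.972, -0.235], [-1.0, -0.001, -0.0]]
force: [0.1, 0.9, -0.4]
grip_width: 0.001
```

```bash
python3 - <<'E'
from plan import *
plan([(.4714,-.0209,.118,-76,5)])
p=grab_frame("side"); save(p,"s10.png"); im=cv2.imread("pics/s10.png")
a=cv2.resize(im[140:250,290:400],None,fx=5,fy=5,interpolation=cv2.INTER_CUBIC); cv2.imwrite("pics/s10c.png",a)
C=cloud(p); print(C[206:222,335].round(4))
E
```

```text
from [ 0.472  -0.0214  0.1969] -76.39 tilt [ 1.e-04  6.e-04 -1.e+00]
15.8 -0.1 0.1 -0.0014 0 0; 15.8 -0.1 0.1 -0.0014 0 0; 15.8 -0.1 0.1 -0.0014 0 0; 15.8 -0.1 0.1 -0.0014 0 0; 15.8 -0.1 0.1 -0.0014 0 0
[[ 0.5878 -0.0295  0.0292]
 [ 0.5853 -0.0207  0.0325]
 [ 0.5849 -0.0199  0.0298]
 [ 0.5837 -0.0158  0.0297]
 [ 0.5822 -0.0103  0.0305]
 [ 0.5812 -0.007   0.0298]
 [ 0.5803 -0.0044  0.0286]
 [ 0.5786  0.0018  0.03  ]
 [ 0.577   0.0071  0.0309]
 [ 0.5767  0.008   0.0284]
 [ 0.5749  0.0142  0.03  ]
 [ 0.5739  0.0175  0.0294]
 [ 0.5724  0.0227  0.0302]
 [ 0.5719  0.0243  0.0283]
 [ 0.5704  0.0293  0.0291]
 [ 0.5684  0.0366  0.0316]]
```

View pics/s10c.png

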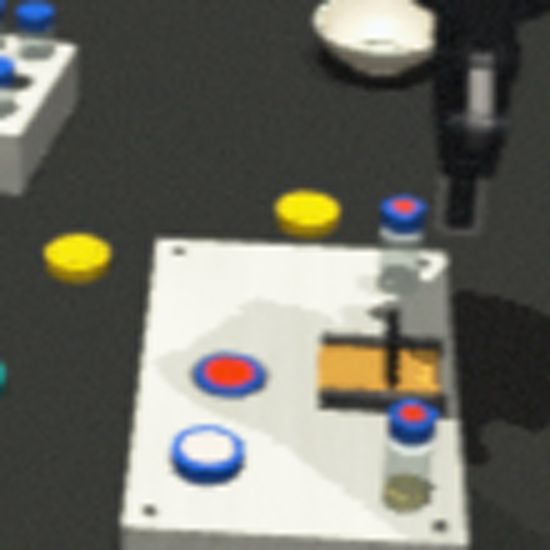

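The disc lies flush: its depth profile is 0.030 across the disc and plate, with crop centre (228,373). The shut fingertips are behind the tab, so I'll lower them.

play_rows(motion="18 0 0 0 0 0; 18 0 0 0 0 0; 18 0 0 0 0 0; 16 0 0 0 0 0; 9 0 0 0 0 0")

```text
clock: 10.57
tool_pos: [0.472, -0.0214, 0.1164]
tcp_rot: [[-0.002, 0.242, -0.97], [0.0, -0.97, -0.242], [-1.0, -0.001, 0.002]]
force: [-0.5, -0.2, 0.6]
grip_width: -0.001
```

play_rows(motion="0 0 -3 0 0 0; 0 0 -3 0 0 0; 0 0 -2 0 0 0; 0 0 0 0 0 0; 0 0 0 0 0 0")

```text
clock: 10.98
tool_pos: [0.4808, -0.0197, 0.1186]
tcp_rot: [[0.002, 0.24, -0.971], [0.0, -0.971, -0.24], [-1.0, 0.0, -0.002]]
force: [0.4, -0.1, 0.6]
grip_width: -0.002
```

```bash
python3 look.py s11 336 213; python3 -c "
from plan import *
c=np.array([.5432,-.003]);s=np.radians(14);X=np.array([np.cos(s),np.sin(s)]);Y=np.array([-X[1],X[0]])
w=np.array(get_state()['tool_pos'])[:2]-c;print(w@X,w@Y)"
```

```text
state [ 0.4808 -0.0197  0.1186] [ 0.37 -0.13  0.63]
face [335.3   213.925] 40 h40 [0.5731 0.0187 0.04  ] h30 [0.5767 0.0054 0.03  ]
-0.06484043457437261 -0.0010839795606862358
```

View pics/s11.png

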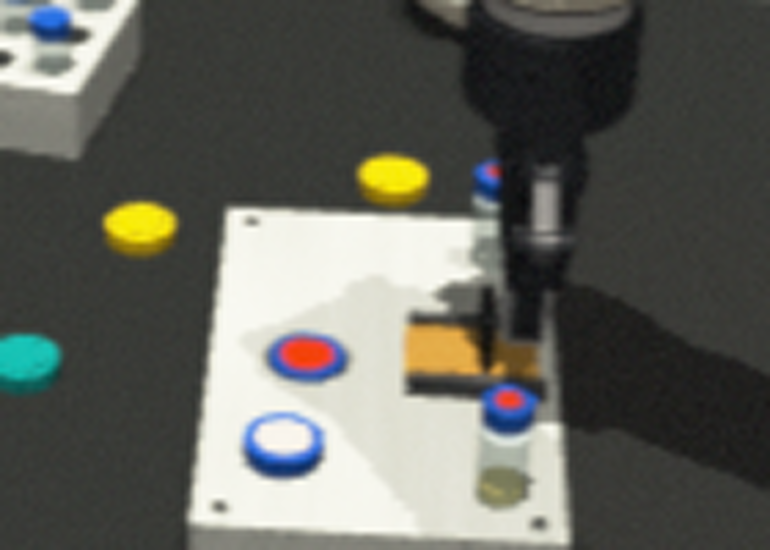

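The fingertips are just behind the tab and above the strip. I'll push along the plate's +x.

play_rows(motion="0 0 -3 0 0 0; 0 0 -3 0 0 0; 0 0 -3 0 0 0; 0 0 -3 0 0 0; 0 0 -3 0 0 0")

```text
clock: 11.45
tool_pos: [0.4948, -0.0162, 0.1178]
tcp_rot: [[-0.0, 0.239, -0.971], [0.0, -0.971, -0.239], [-1.0, -0.0, 0.0]]
force: [-1.8, 0.6, 1.8]
grip_width: 0.003
```

play_rows(motion="0 0 -3 0 0 0; 0 0 -3 0 0 0; 0 0 -3 0 0 0; 0 0 -3 0 0 0; 0 0 -3 0 0 0")

```text
clock: 11.87
tool_pos: [0.5095, -0.0125, 0.1178]
tcp_rot: [[-0.0, 0.239, -0.971], [0.0, -0.971, -0.239], [-1.0, -0.0, 0.0]]
force: [-1.2, 0.2, 0.9]
grip_width: -0.004
```

```bash
python3 look.py s12 336 213; python3 -c "
from plan import *
c=np.array([.5432,-.003]);s=np.radians(14);X=np.array([np.cos(s),np.sin(s)]);Y=np.array([-X[1],X[0]])
w=np.array(get_state()['tool_pos'])[:2]-c;print(w@X,w@Y)"
```

```text
state [ 0.5095 -0.0125  0.1178] [-1.25  0.2   0.9 ]
face [335.3   213.925] 40 h40 [0.5731 0.0187 0.04  ] h30 [0.5767 0.0054 0.03  ]
-0.03437475444409813 -0.0010807095579454704
```

View pics/s12.png

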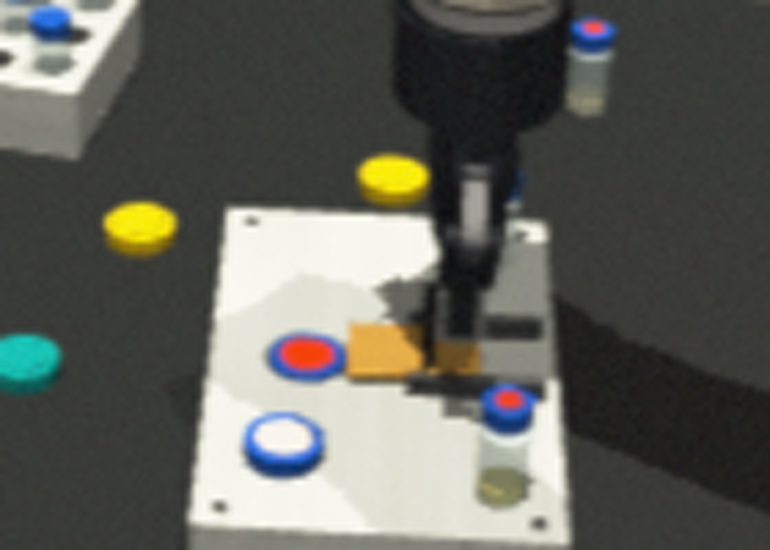

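The slide is moving with about 1.5 N, and its front edge is at the disc's edge (crop x≈347). There are about 16 mm left, so I'll go on slowly and watch the force.

play_rows(motion="0 0 -2 0 0 0; 0 0 -2 0 0 0; 0 0 -2 0 0 0; 0 0 -2 0 0 0; 0 0 -2 0 0 0")

```text
clock: 12.33
tool_pos: [0.5191, -0.0102, 0.1178]
tcp_rot: [[-0.0, 0.239, -0.971], [0.0, -0.971, -0.239], [-1.0, -0.0, 0.0]]
force: [-2.0, -0.3, -0.0]
grip_width: -0.003
```

play_rows(motion="0 0 -1 0 0 0; 0 0 -1 0 0 0; 0 0 -1 0 0 0; 0 0 -1 0 0 0; 0 0 0 0 0 0")

```text
clock: 12.75
tool_pos: [0.523, -0.0093, 0.1179]
tcp_rot: [[0.0, 0.239, -0.971], [-0.0, -0.971, -0.239], [-1.0, 0.0, -0.0]]
force: [-1.2, 0.5, -1.2]
grip_width: 0.002
```

```bash
python3 look.py s13 336 213; python3 -c "
from plan import *
c=np.array([.5432,-.003]);s=np.radians(14);X=np.array([np.cos(s),np.sin(s)]);Y=np.array([-X[1],X[0]])
w=np.array(get_state()['tool_pos'])[:2]-c;print(w@X,w@Y)"
```

```text
state [ 0.523  -0.0093  0.1179] [-1.16  0.5  -1.21]
face [334.35483871 213.90322581] 31 h40 [0.5754 0.0193 0.04  ] h30 [0.579  0.0061 0.03  ]
-0.021081236604150774 -0.0012944406509991938
```

View pics/s13.png

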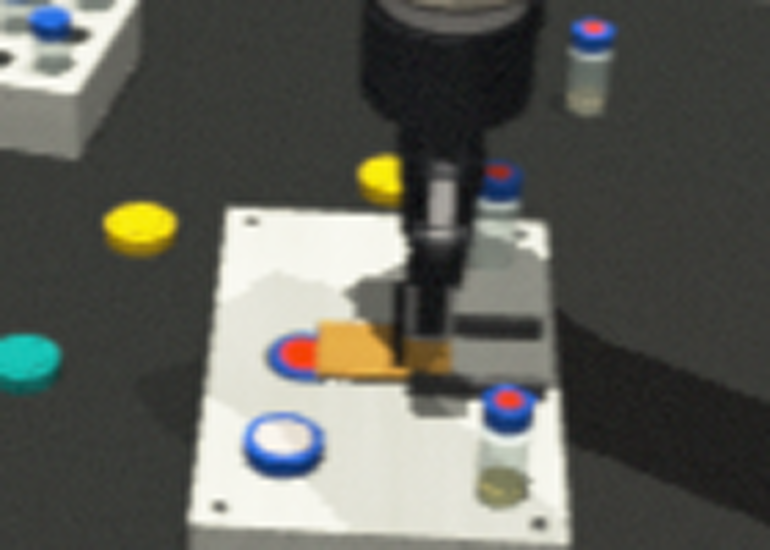

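The slide now covers the disc's edge. About 3 mm is left to the stop.

play_rows(motion="0 0 -1 0 0 0; 0 0 -1 0 0 0; 0 0 -1 0 0 0; 0 0 -0.5 0 0 0; 0 0 0 0 0 0")

```text
clock: 13.22
tool_pos: [0.5256, -0.0088, 0.1178]
tcp_rot: [[-0.002, 0.239, -0.971], [0.0, -0.971, -0.239], [-1.0, -0.001, 0.002]]
force: [-4.1, -0.5, 3.3]
grip_width: -0.0
```

play_rows(motion="0 0 -1 0 0 0; 0 0 -0.5 0 0 0; 0 0 -0.5 0 0 0; 0 0 0 0 0 0; 0 0 0 0 0 0")

```text
clock: 13.63
tool_pos: [0.5259, -0.0088, 0.1177]
tcp_rot: [[-0.005, 0.239, -0.971], [0.001, -0.971, -0.239], [-1.0, -0.002, 0.005]]
force: [-10.3, -1.1, 8.9]
grip_width: -0.005
```

The force climbed from 4 to 10 N with no further travel, and the fingertip face is at plate x≈-7 mm, exactly where the home stop should be. I'll retreat and check.

play_rows(motion="0 0 3 0 0 0; 0 0 3 0 0 0; 0 0 4 0 0 0; 0 0 4 0 0 0; 0 0 4 0 0 0")

```text
clock: 14.05
tool_pos: [0.5108, -0.0124, 0.118]
tcp_rot: [[0.001, 0.239, -0.971], [-0.0, -0.971, -0.239], [-1.0, 0.0, -0.001]]
force: [-0.4, -0.9, 0.2]
grip_width: -0.0
```

play_rows(motion="-20 0 0 0 0 0; -25 0 0 0 0 0; -25 0 0 0 0 0; -25 0 0 0 0 0; -25 0 0 0 0 0")

```text
clock: 14.47
tool_pos: [0.5104, -0.0125, 0.239]
tcp_rot: [[0.0, 0.239, -0.971], [-0.0, -0.971, -0.239], [-1.0, 0.0, -0.0]]
force: [-0.2, 1.0, 0.6]
grip_width: -0.006
```

```bash
python3 look.py s14 336 213; python3 - <<'E'
from plan import *
plan([(.40,.35,.28,-76,15)])
E
```

```text
state [ 0.5104 -0.0125  0.239 ] [-0.15  1.01  0.58]
face [333.84615385 213.88461538] 26 h40 [0.5767 0.0197 0.04  ] h30 [0.5803 0.0064 0.03  ]
from [ 0.5128 -0.0131  0.243 ] -76.21 tilt [ 0.007   0.0015 -1.    ]
-2.5 -25.3 1.5 -0.0002 0 0; -2.5 -25.3 1.5 -0.0002 0 0; -2.5 -25.3 1.5 -0.0002 0 0; -2.5 -25.3 1.5 -0.0002 0 0; -2.5 -25.3 1.5 -0.0002 0 0
-2.5 -25.3 1.5 -0.0002 0 0; -2.5 -25.3 1.5 -0.0002 0 0; -2.5 -25.3 1.5 -0.0002 0 0; -2.5 -25.3 1.5 -0.0002 0 0; -2.5 -25.3 1.5 -0.0002 0 0
-2.5 -25.3 1.5 -0.0002 0 0; -2.5 -25.3 1.5 -0.0002 0 0; -2.5 -25.3 1.5 -0.0002 0 0; -2.5 -25.3 1.5 -0.0002 0 0; -2.5 -25.3 1.4 -0.0002 0 0
```

View pics/s14.png

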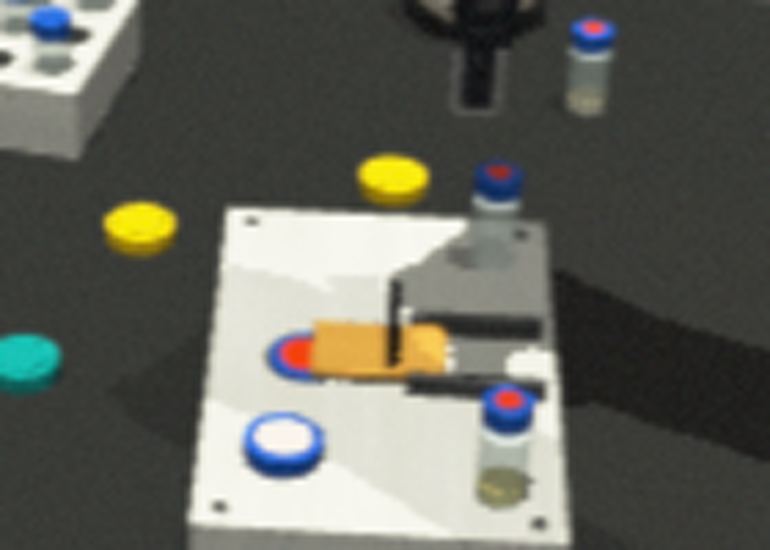

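The slide sits over the disc, with its front edge at crop x≈312. I'll clear the arm for a check from above.

play_rows(motion="-3 -30 0 0 0 0; -3 -30 0 0 0 0; -3 -30 0 0 0 0; -3 -30 0 0 0 0; -3 -30 0 0 0 0")

```text
clock: 14.93
tool_pos: [0.4742, 0.1345, 0.253]
tcp_rot: [[0.001, 0.239, -0.971], [0.001, -0.971, -0.239], [-1.0, -0.001, -0.001]]
force: [0.4, -0.0, -0.4]
grip_width: -0.001
```

play_rows(motion="-3 -30 0 0 0 0; -3 -30 0 0 0 0; -3 -30 0 0 0 0; -3 -30 0 0 0 0; -3 -30 0 0 0 0")

```text
clock: 15.35
tool_pos: [0.4382, 0.2803, 0.268]
tcp_rot: [[0.0, 0.24, -0.971], [0.001, -0.971, -0.24], [-1.0, -0.001, -0.0]]
force: [1.4, 0.3, -0.3]
grip_width: 0.006
```

```bash
python3 - <<'E'
from meas import *
import pickle
print(get_state()["tool_pos"])
t=grab_frame("top"); save(t,"t15.png"); im=cv2.imread("pics/t15.png"); o=cv2.imread("pics/top0.png")
cv2.imwrite("pics/t15c.png",cv2.resize(im[170:300,250:420],None,fx=4.5,fy=4.5,interpolation=cv2.INTER_CUBIC))
c=np.array([.5432,-.003]);s=np.radians(14);X=np.array([np.cos(s),np.sin(s)]);Y=np.array([-X[1],X[0]])
p=t
f=t["frame"].astype(float)
for h,pts in((.037,np.arange(-30,60,2)),):
    for x in pts:
        w=np.r_[c+X*x/1000,h]; u,v=pix(t,w); q=cv2.remap(t["frame"].astype(np.float32),np.float32([[u]]),np.float32([[v]]),1)[0,0]
        print(x,q.round().astype(int),end="; ")
print()
# vials, blank before/after
p0=pickle.load(open("top0.pkl","rb"))
d=np.abs(t["frame"].astype(int)-p0["frame"]).sum(2)
for n,(u,v) in dict(va=(302,267),vb=(367,249),vc=(211,250),vd=(445,250),blank=(301,232),spat=(301,155),jar=(173,217),dish=(476,218)).items(): print(n,d[v-8:v+9,u-8:u+9].mean().round(1),d[v-8:v+9,u-8:u+9].max())
C=cloud(t)
w=np.r_[c+X*.044,.03]; u,v=pix(t,w).round().astype(int); print("disc visible z",C[v-1:v+2,u-2:u+3,2].round(4))
E
```

```text
[0.43821724 0.28031897 0.26799769]
-30 [234 237 217]; -28 [235 235 173]; -26 [237 236 130]; -24 [238 236 100]; -22 [239 237  91]; -20 [239 237  89]; -18 [239 237  88]; -16 [239 237  89]; -14 [238 235  87]; -12 [232 229  84]; -10 [221 215  80]; -8 [188 180  74]; -6 [154 143  72]; -4 [134 120  72]; -2 [153 133  72]; 0 [190 165  73]; 2 [221 198  75]; 4 [235 222  80]; 6 [238 231  84]; 8 [239 236  87]; 10 [239 237  89]; 12 [239 237  89]; 14 [239 237  89]; 16 [239 237  88]; 18 [239 237  89]; 20 [239 237  88]; 22 [239 237  88]; 24 [239 236  87]; 26 [238 236  88]; 28 [237 233  87]; 30 [235 225  84]; 32 [232 200  78]; 34 [232 170  71]; 36 [236 141  65]; 38 [239 132  67]; 40 [239 129  74]; 42 [237 129  90]; 44 [226 133 127]; 46 [200 138 166]; 48 [165 144 201]; 50 [141 152 215]; 52 [152 171 218]; 54 [182 195 220]; 56 [216 222 231]; 58 [230 235 240]; 
va 0.7 3
vb 0.8 4
vc 17.2 53
vd 1.4 6
blank 0.6 4
spat 1.5 6
jar 1.8 7
dish 0.7 3
disc visible z [[0.0316 0.0329 0.0373 0.03   0.0265]
 [0.0316 0.0311 0.0308 0.0316 0.03  ]
 [0.0302 0.0321 0.0271 0.0344 0.0328]]
```

View pics/t15c.png

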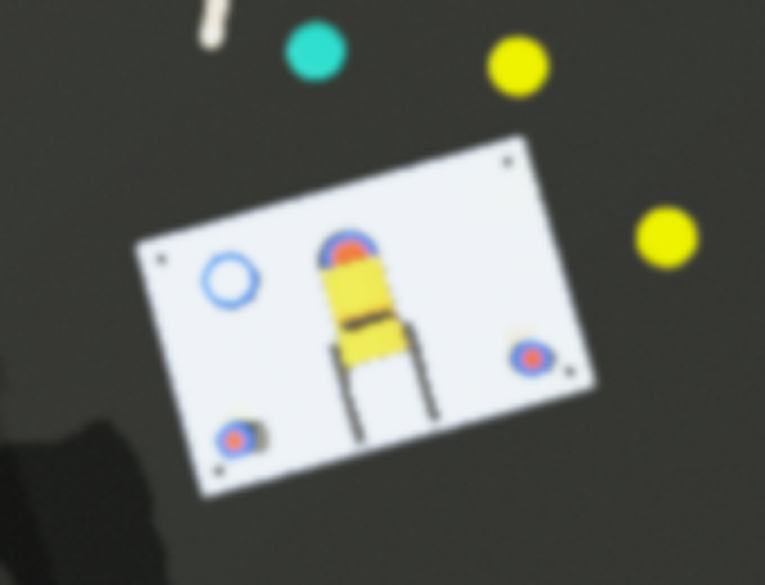

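From above, the slide's front edge is at plate x≈33 mm, 2 mm short of the recess centre, which is the home value. The disc is flush under it. The blank, vials a, b and d, jar, dish and spatula are pixel-unchanged. Vial_c differs only mildly, which I take to be the arm's shadow since the arm stayed far above it. I'll hand in.

```bash
python3 -c "
from h import *
s=get_state(); print(s['clock'],s['joint_vel'],s['force'])
print(job_done())"
```

```text
15.4 [ 0.0310375  -0.00236343 -0.00745312  0.02274371  0.00540095 -0.02616663
  0.11893215] [-7.56624557e-01  5.20376793e+00 -3.80367021e-03]
the job is handed in; nothing more can be done
None
```

The measuring plate is loaded: the orange-red disc lies flush in the recess, and the hold-down slide is fully home over its edge. I handed the job in at about 15.4 s.

**What I did:** I pushed the disc across the plate with the two fingertips set 20 mm apart. It wedged briefly, tilted against the far wall with about 5 N on the fingers, and dropped in flat when I backed off. Then I pushed the black tab with the fingers shut. The force rose from 4 to 10 N with no further travel, so it was against the stop. Finally I drew back and moved the arm clear.

**Last checks:**
- **Disc:** its face centre was at (0.577, 0.005), against the recess at (0.577, 0.0055). Its surface read about 30 mm, level with the plate.
- **Slide:** its front edge was about 2 mm short of the recess centre, which is the home position.
- **Other things:** the blank, vials a, b and d, the jar, the dish and the spatula were unchanged in the top view.

**Not fully explained:**
- The picture around vial_c had changed slightly. I put this down to the arm's shadow, as the fingertips stayed about 0.19 m up there, but I did not check it with a second view.
- The last reading, taken just after the arm stopped, showed about 5 N sideways with the joints still settling. The fingers were in free air, so I read it as a transient.

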